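# Centre the slim mandrel on its gauging plinth

### The job

The slim steel mandrel stands off-centre on one of the two round plinths and must be centred for gauging: with light taps of the fingertips, nudge it until its round foot stands wholly inside the small scribed circle in the middle of that plinth's top. It is wobbly, so push it low down at its foot; do not grip, squeeze, lift or topple it or push it off the plinth. Leave the ring gauge on the other plinth and everything else where it is, and finish clear of the mandrel, which stands still and upright.

Things in the scene. Friction and masses are not known exactly. Their poses are not given: they have to be found in the camera images.
- slim_mandrel: The slim steel mandrel to be centred, standing loose on one of the plinths: 60 mm tall in all, round foot (flange) 19 mm in diameter and 11 mm high, above it a round shank about 10 mm in diameter. About 70 g. Origin: centre of the foot's underside; z points up its axis when it stands. It slides when pushed on the foot and may topple when pushed more than about 15 mm above its underside.
- plinth_top (a point): A dark steel round plinth screwed to the bench (cannot move): 40 mm high, flat top disc of 76 mm diameter, base flange of 94 mm diameter; a thin bright circle of 30 mm inner diameter is scribed in the middle of its top. This is the plinth that carries the slim mandrel. The point is the centre of its top, in the middle of the scribed circle; z up. The mandrel starts with its axis 15 to 24 mm from this point, in any direction.
- other_plinth: A second, equal dark steel round plinth screwed to the bench (cannot move): 40 mm high, flat top disc of 76 mm diameter, base flange of 94 mm diameter; a thin bright circle of 30 mm inner diameter is scribed in the middle of its top. It carries the ring gauge, already centred. Origin: centre of its underside, on the bench top.
- ring_gauge: Steel ring gauge lying flat in the middle of the other plinth: 44 mm in diameter, 14 mm high. Origin: centre of its underside. Leave alone.
- tall_mandrel: Another loose steel mandrel standing on the bench itself: 75 mm tall, foot 23 mm in diameter. Origin: centre of its underside. Leave alone.
- stout_mandrel: Another loose steel mandrel standing on the bench itself: 50 mm tall, foot 30 mm in diameter. Origin: centre of its underside. Leave alone.
- v_block: Loose grey steel V block on the bench, 44 x 60 x 42 mm high. Origin: centre of its underside. Leave alone.
Not all that is in view belongs to the job. Leave any pink look-alike of the part that bears plinth_top alone.

How it is judged (in metres and radians):
At the end, for the whole second after the job is handed in: The slim mandrel stands still and upright on the plinth's top with its foot wholly inside the scribed circle (axis within 5.5 mm of the plinth's centre, tilt under 0.06 rad); the ring gauge, the two other mandrels and the V block are within 10 mm of where they stood (horizontal distance between slim_mandrel and plinth_top below 0.0055 m and angle between slim_mandrel's own z axis and vertical below 0.06 rad and z of slim_mandrel in the frame of plinth_top between -0.003 and 0.003 m and linear speed of slim_mandrel below 0.01 m/s and angular speed of slim_mandrel below 0.2 rad/s and distance of each of ring_gauge, tall_mandrel, stout_mandrel, v_block from where it was at the start of the episode below 0.01 m); the robot touches nothing.
It fails at once if the slim mandrel is lifted off the plinth (more than 6 mm) (z of slim_mandrel in the frame of plinth_top above 0.006 m).
It fails at once if the slim mandrel is toppled (tilted over 0.5 rad) (angle between slim_mandrel's own z axis and vertical above 0.5 rad).
It fails at once if the slim mandrel falls off the plinth (z of slim_mandrel in the frame of plinth_top below -0.008 m).
It fails at once if the slim mandrel is squeezed or struck hard (over 10 N) (contact force between the fingers and slim_mandrel above 10 N).
It fails at once if the ring gauge, another mandrel or the V block is moved more than 10 mm (distance of any of ring_gauge, tall_mandrel, stout_mandrel, v_block from where it was at the start of the episode above 0.01 m).
It also fails if it takes over 48 s, if anything falls off the work surface, if the arm or the gripper's body presses on something with over 40 N, if the wrist force passes 120 N, or if a joint passes its speed limit or range.

### The arm

A 7-joint arm with a two-finger parallel gripper is mounted at the origin on a cart in front of the work surface, level with it; the furniture and walls round the work are solid. World frame = base frame: x ahead of the robot, y to its left, z up, the work surface at z = 0. Lengths are in mm, angles in degrees, forces in N, time in s.
With the tool pointing down it reaches from about 350 to 775 mm from the base axis. Payload 3.1 kg.
Tool frame: the origin (TCP) lies on the centre line of the jaws, within the pads' length; the fingertips stand 22 mm ahead of it and the grasp point (between the pads) lies 3 mm ahead of it (r.tip_extent is the distance from the TCP to the fingertips, in mm); z points along the fingers, y is the line along which they close (so a half turn about z gives the same grasp; the last joint's range is limited). The gripper opens to 85 mm and grips with 20 to 120 N. Pads are 22 mm wide; open, the fingers measure 114 mm over their backs; the gripper's body (76 mm by 85 mm) begins 54 mm behind the grasp point. The pads swing forward as they close: fully open they stand 13 mm farther back than shut.
Start: joints at [65.621, 17.813, 0.802, 86.603, -0.252, 75.585, -1.558], TCP at [205.979, -509.99, 253.304] pointing down, gripper open.
Joint ranges: [-154.91, 154.91], [-16.99, 109.72], [-72.82, 74.43], [7.12, 147.25], [-82.49, 262.49], [11.32, 116.49], [-174.64, 174.64]. Speed limits (degrees/s): [159.86, 159.86, 180, 180, 180, 180, 180].

### API

Orientations are given as [roll, pitch, yaw] about the fixed x, y, z axes, in that order (R = Rz(yaw) Ry(pitch) Rx(roll)).
In Python, from station import state, vision, ticket, r gives the robot as it stands.
- The arm moves only by the tool move_arm, never from a script. Its argument "targets" is a list of rows, each a list of 4 numbers: the shift along the world's x, y, z in units of 0.5 m (1.0 is 0.5 m), then the turn about the world's z in units of 90 degrees (1.0 is 90 degrees). In form: [[x, y, z, roll], ...]. A call has exactly 10 rows; each row is the pose to reach, as a shift and turn from the pose commanded when the call began; what a row does not reach only later rows make up. A row lasts 1/8 s, in which the tool goes at most 62.5 mm and 10.7 degrees, less where a joint would pass 70% of its speed; a pose out of reach is approached as far as the arm can. A call with a number of a shift or a turn outside -1 to 1 is refused whole. A call with a gripper value outside its range is refused whole. "claw" is the closure in counts, from 0 (fully open) to 255 (shut), set as the call begins (left out, the last holds). The fingers move at their own pace and stop on an object; the grip force is fixed at half the most. Time passes only in rows, so rows that repeat a pose let the fingers close, or fill a call up. It gives the time, the measured TCP pose, the force, the opening and the grip force at its end, in the units of the state.
- state(): the state, without advancing time (a new reading comes with each control period).
- vision.get_image(name): name is "scene" or "top" or "wrist"; returns the picture (420x560x3 uint8, blue, green, red); there is no depth.
- vision.camera_model(name): a dict with "fx", "fy", "cx", "cy" (pixels), "k1" (the pictures are not rectified: a ray, as slopes to the right and down, at radius r is drawn at 1 + k1 r^2 times it, then the intrinsics apply), "pose" (4x4, takes a point from camera to world coordinates). Camera axes: x right, y down, z forward; pixel columns grow to the right and rows downward; lengths in mm; the calibration is good to about 2 mm. A picture is of the moment at which its call begins: read the wrist's pose just before it. camera_model takes no time and is no camera call; for the wrist camera it gives the pose at the moment of the call.
- ticket.hand_in(): hands the job in; it is judged then, once.
The state is a dict: "time_s": time; "q": joint angles; "dq": joint speeds; "joint_efforts": joint torques, N m; "ee_pos": TCP position; "orientation": TCP orientation; "ft_force": force on the tool from outside, world axes, zero at the start; "torque": the same for the moment, N m; "grip_width": finger opening in mm; "grip_force": force on a finger pad.
Only numpy, scipy, OpenCV 4.12 (cv2) and the standard library are available. Lean on these libraries where they do the work, as an engineer would, in place of code of your own. Each camera call takes 0.05 s, during which the arm holds its last target. There are 200 camera calls.

## Working session

There is one attempt and no reset: what is moved stays moved. The work goes in short steps, Python scripts to look and compute and a tool call to move; the robot and the scene stay as the last step left them, time stands still between calls to the robot, and variables do not carry over. Pictures are saved under pics/ and viewed, at most 10 in all, crops included, and the job is handed in when it is done.

Besides the shell and the picture viewer there is one more tool, called after "Emit:" as name(argument=value, ...) on one line, values as JSON. move_arm: Moves the arm, as the interface text tells. Its arguments: {"type":"object","properties":{"targets":{"type":"array"},"claw":{"type":"number"}},"required":["targets"]}

```bash
mkdir -p pics
cat > h.py <<'E'
import numpy as np, cv2
from station import state, vision, ticket, r
def ray(m,u,v):
    d=np.array([(u-m["cx"])/m["fx"],(v-m["cy"])/m["fy"]]); s=d.copy()
    for _ in range(20): s=d/(1+m["k1"]*(s@s))
    P=np.array(m["pose"]); return P[:3,3],P[:3,:3]@np.r_[s,1]
def at(m,u,v,z):
    o,d=ray(m,u,v); return (o+d*(z-o[2])/d[2]).round(1)
def px(m,p):
    P=np.array(m["pose"]); c=P[:3,:3].T@(np.array(p,float)-P[:3,3]); s=c[:2]/c[2]; s=s*(1+m["k1"]*(s@s))
    return (s*[m["fx"],m["fy"]]+[m["cx"],m["cy"]]).round(1)
E
python3 - <<'E'
from h import *
a=vision.get_image("scene");b=vision.get_image("top")
cv2.imwrite("pics/s.png",a);cv2.imwrite("pics/t.png",b)
for n in("scene","top"):
    m=vision.camera_model(n);print(n,m["fx"],m["k1"],np.array(m["pose"]).round(2).tolist())
s=state();print(s["time_s"],s["ee_pos"],s["orientation"],s["grip_width"],r.tip_extent)
E
```

```text
scene 453.8742522783198 -0.027399855514031412 [[-0.84, -0.34, 0.42, 66.45], [-0.54, 0.53, -0.65, 678.08], [-0.0, -0.78, -0.63, 757.68], [0.0, 0.0, 0.0, 1.0]]
top 535.5015231683137 -0.07358871888915146 [[0.03, -0.99, 0.16, 359.3], [-1.0, -0.03, -0.01, -26.58], [0.02, -0.16, -0.99, 1322.48], [0.0, 0.0, 0.0, 1.0]]
0.1 [ 205.72846138 -509.41304859  252.3194456 ] [-1.79877350e+02  5.13571338e-03  2.19952817e+01] 85.65977443584914 22.0
```

View pics/s.png

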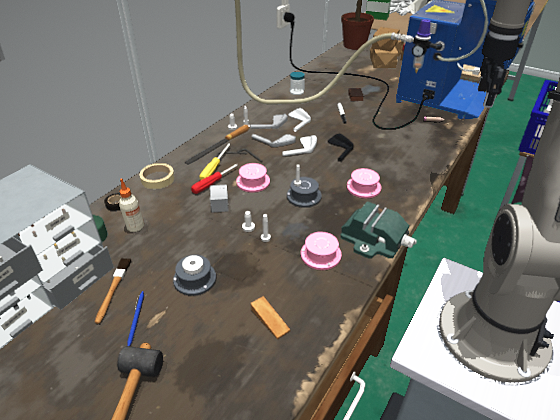

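View pics/t.png

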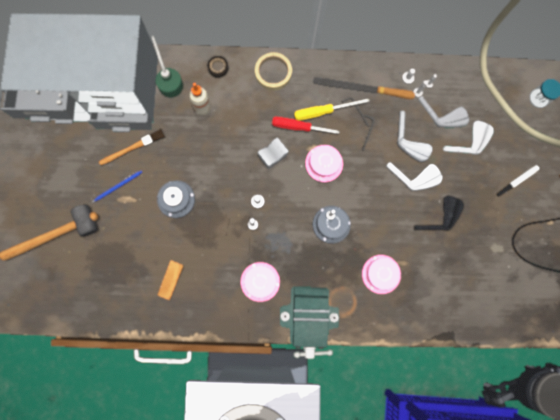

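The mandrel's plinth is at about (332,224) in the top picture and (304,190) in the scene picture. The ring gauge's plinth is at about (175,198) in the top picture. I'll enlarge the mandrel's plinth in both.

Run:
```python
from h import *
a=cv2.imread("pics/s.png")[150:220,270:340];b=cv2.imread("pics/t.png")[190:260,297:367]
f=lambda i:cv2.resize(i,(392,392),interpolation=cv2.INTER_CUBIC)
cv2.imwrite("pics/c.png",np.hstack([f(a),f(b)]))
m=vision.camera_model("top");print(at(m,332,224,40),at(m,310,315,60))
```

```text
[ 534.3 -180.    40. ] [ 316.7 -129.2   60. ]
```

View pics/c.png

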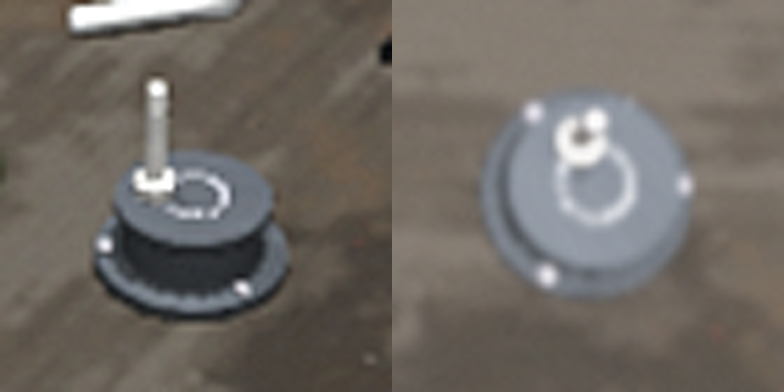

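Run:
```python
from h import *
m=vision.camera_model("top");print("top circle",at(m,333.4,223,40),"foot",at(m,330.6,215,51))
m=vision.camera_model("scene");print("scene circle",at(m,305,184.8,40),"foot",at(m,297.7,182.3,46))
w=vision.camera_model("wrist");s=state();print(np.array(w["pose"]).round(2).tolist(),w["fx"],s["ee_pos"])
```

```text
top circle [ 536.8 -183.4   40. ] foot [ 554.5 -175.1   51. ]
scene circle [ 536.9 -183.1   40. ] foot [ 555.  -175.1   46. ]
[[0.37, -0.89, -0.27, 274.6], [-0.93, -0.36, -0.11, -481.44], [-0.0, 0.29, -0.96, 372.42], [0.0, 0.0, 0.0, 1.0]] 378.5781447798916 [ 205.72846138 -509.41304859  252.3194456 ]
```

Emit:
move_arm(targets=[[0.08, 0.07, 0, 0.1], [0.16, 0.14, 0, 0.2], [0.24, 0.21, 0, 0.3], [0.32, 0.28, -0.02, 0.4], [0.4, 0.35, -0.04, 0.5], [0.48, 0.42, -0.06, 0.6], [0.56, 0.49, -0.08, 0.7], [0.64, 0.56, -0.1, 0.8], [0.71, 0.63, -0.13, 0.9], [0.77, 0.702, -0.146, 1.0]], claw=255)

```text
time_s: 1.35
ee_pos: [591.3, -157.8, 178.6]
orientation: [-179.9, -0.1, 112.3]
ft_force: [0.7, 0.3, -0.1]
grip_width: -0.2
grip_force: 0.0
```

Emit:
move_arm(targets=[[0, 0, 0, 0], [0, 0, 0, 0], [0, 0, 0, 0], [0, 0, 0, 0], [0, 0, -0.02, 0], [0, 0, -0.04, 0], [0, 0, -0.06, 0], [0, 0, -0.07, 0], [0, 0, -0.08, 0], [0, 0, -0.08, 0]])

```text
time_s: 2.6
ee_pos: [590.8, -158.9, 139.9]
orientation: [-180.0, -0.0, 112.0]
ft_force: [0.1, 0.2, 0.6]
grip_width: -0.1
grip_force: 0.0
```

Run:
```python
from h import *
s=state();w=vision.camera_model("wrist");a=vision.get_image("wrist");cv2.imwrite("pics/w1.png",a)
print(s["time_s"],s["ee_pos"],s["orientation"],s["grip_width"],s["ft_force"])
print("pred tip",px(w,s["ee_pos"]-np.array([0,0,22])),"circle",px(w,[537,-183,40]),"foot",px(w,[555,-175,40]))
```

```text
2.6 [ 590.80666545 -158.90537006  139.90066125] [-1.79972268e+02 -2.34926977e-02  1.12001806e+02] -0.0710410330549364 [0.07467332 0.22564885 0.55669202]
pred tip [281.7 280.1] circle [185.4 222.8] foot [217.3 221.8]
```

View pics/w1.png

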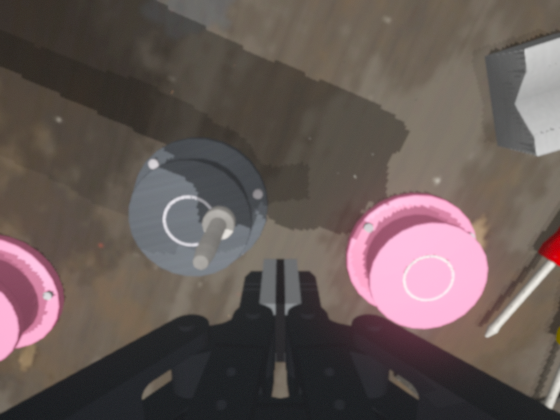

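The wrist picture shows the scribed circle centred at about (187.5,221) and the mandrel's foot at about (219,220). The closed fingertips span columns 262–300, and the wider black finger links behind them could reach the shank. So I'll straddle the mandrel with part-open fingers and push with the inner face of one pad.

Emit:
move_arm(targets=[[-0.01, -0.004, 0.02, 0], [-0.02, -0.009, 0.02, 0], [-0.03, -0.013, 0.02, 0], [-0.04, -0.018, 0.02, 0], [-0.05, -0.022, 0.02, 0], [-0.06, -0.026, 0.02, 0.01], [-0.07, -0.03, 0.02, 0.02], [-0.072, -0.032, 0.02, 0.02], [-0.072, -0.032, 0.02, 0.02], [-0.072, -0.032, 0.02, 0.02]], claw=130)

```text
time_s: 3.9
ee_pos: [555.2, -174.8, 150.3]
orientation: [180.0, -0.0, 113.8]
ft_force: [0.3, 0.1, 0.2]
grip_width: 42.0
grip_force: 0.0
```

Run:
```python
from h import *
s=state();w=vision.camera_model("wrist");a=vision.get_image("wrist");cv2.imwrite("pics/w2.png",a)
print(s["time_s"],s["ee_pos"],s["orientation"],s["grip_width"],s["ft_force"])
th=np.radians(s["orientation"][2]);y=np.array([np.sin(th),-np.cos(th),0])
for k in(1,-1):
  for d in (0,10,22): print(d,px(w,s["ee_pos"]+k*y*s["grip_width"]/2-np.array([0,0,d])))
print("circle",px(w,[537,-183,40]),"foot",px(w,[555,-175,51]),"top",px(w,[555,-175,100]))
```

```text
3.9 [ 555.18526179 -174.8180892   150.31661891] [ 1.79982005e+02 -1.80195803e-03  1.13808423e+02] 42.04003089451313 [0.26796702 0.068075   0.2266394 ]
0 [340.  309.2]
10 [336.  294.9]
22 [331.9 280.1]
0 [223.7 309.2]
10 [227.4 295. ]
22 [231.2 280.1]
circle [249.7 214.4] foot [280.5 219.9] top [280.7 252.6]
```

View pics/w2.png

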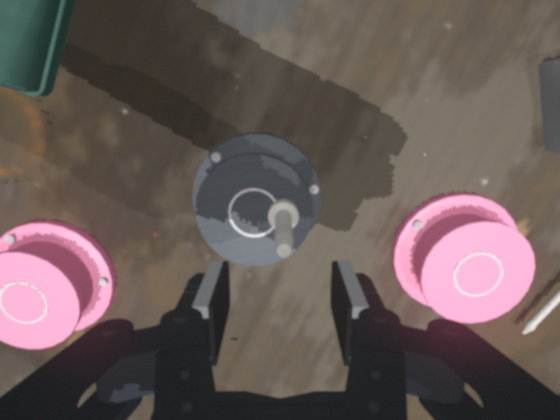

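The circle is at about (252.5,212.5), the foot at (283.5,216) and the shank's top at (284.5,251), which lies between the pads (inner faces at columns 229 and 331). I'll go straight down astride it.

Emit:
move_arm(targets=[[0, 0, -0.02, 0], [0, 0, -0.04, 0], [0, 0, -0.06, 0], [0, 0, -0.08, 0], [0, 0, -0.1, 0], [0, 0, -0.12, 0], [0, 0, -0.14, 0], [0, 0, -0.155, 0], [0, 0, -0.165, 0], [0, 0, -0.17, 0]])

```text
time_s: 5.2
ee_pos: [555.0, -175.0, 65.0]
orientation: [-180.0, -0.0, 113.8]
ft_force: [0.5, -1.0, 0.1]
grip_width: 41.7
grip_force: 0.0
```

Run:
```python
from h import *
s=state();w=vision.camera_model("wrist");a=vision.get_image("wrist")
b=vision.get_image("scene")[130:220,260:350];b=cv2.resize(b,(420,420),interpolation=cv2.INTER_CUBIC)
a=cv2.resize(a[150:390,180:390],(367,420),interpolation=cv2.INTER_CUBIC)
cv2.imwrite("pics/w3.png",np.hstack([a,b]))
print(s["time_s"],s["ee_pos"],s["orientation"],s["grip_width"],s["ft_force"])
print("circle",px(w,[537,-183,40]),"foot",px(w,[555,-175,51]),"top",px(w,[555,-175,100]))
```

```text
5.2 [ 554.96928672 -174.98311687   65.04768567] [-1.79997917e+02 -2.93965191e-03  1.13794729e+02] 41.66060452114316 [ 0.53158062 -0.95997828  0.05743162]
circle [235.3 276.9] foot [281.7 289.8] top [282.7 379.9]
```

View pics/w3.png

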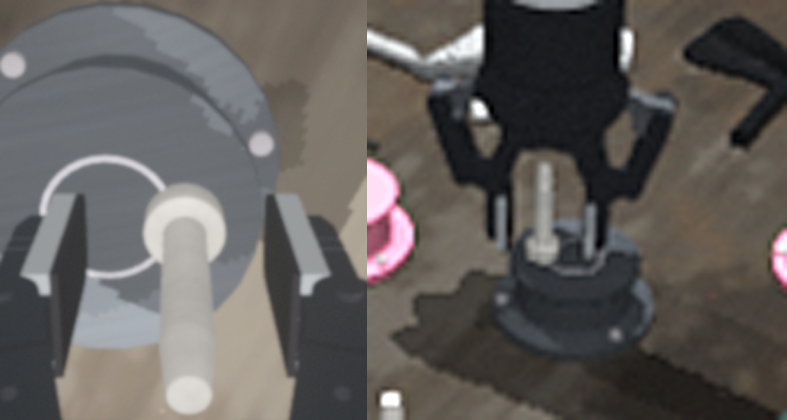

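The right pad face is about 9 mm clear of the foot (crop foot column 184, pads at 85 and 265), and the circle's centre is at about (106,215) in the crop. I'll push slowly along the line to the centre and stop short to look.

Emit:
move_arm(targets=[[-0.005, -0.002, 0, 0], [-0.01, -0.004, 0, 0], [-0.014, -0.006, 0, 0], [-0.018, -0.008, 0, 0], [-0.022, -0.01, 0, 0], [-0.027, -0.012, 0, 0], [-0.032, -0.014, 0, 0], [-0.037, -0.016, 0, 0], [-0.042, -0.0185, 0, 0], [-0.046, -0.02, 0, 0]])

```text
time_s: 6.55
ee_pos: [531.8, -185.1, 65.3]
orientation: [180.0, 0.0, 113.8]
ft_force: [1.4, 0.4, 0.8]
grip_width: 42.0
grip_force: 0.4
```

Run:
```python
from h import *
s=state();w=vision.camera_model("wrist");a=vision.get_image("wrist")
a=cv2.resize(a[180:390,170:390],(770,735)[:2],interpolation=cv2.INTER_CUBIC)[:600]
cv2.imwrite("pics/w4.png",a)
print(s["time_s"],s["ee_pos"],s["orientation"],s["grip_width"],s["ft_force"])
C=np.array([537,-183,0.]);f=lambda p:(px(w,p)-[170,180])*3.5
th=np.radians(s["orientation"][2]);y=np.array([np.sin(th),-np.cos(th),0]);
print("circle",f(C+[0,0,40]),"foot51 if centred",f(C+[0,0,51]),"mm along y at 51",f(C+[0,0,51]+10*y)-f(C+[0,0,51]),"top",f(C+[0,0,100]))
```

```text
6.55 [ 531.84836251 -185.11148101   65.34033266] [1.79994053e+02 4.88771234e-03 1.13787079e+02] 41.962855947814475 [1.36119146 0.41954668 0.82621958]
circle [435.75 338.1 ] foot51 if centred [439.6  383.25] mm along y at 51 [87.85  0.  ] top [464.8  697.55]
```

View pics/w4.png

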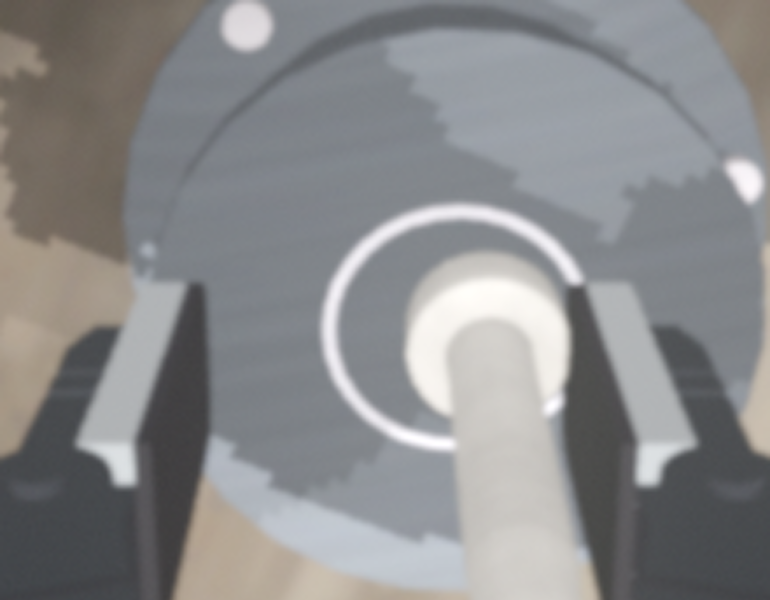

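The circle's centre is at about (457,327) and the foot's top face at about (488,350), where it would be at (461,372) if centred. So about 3 mm of push is left. Then I'll back off to mid-gap and rise.

Emit:
move_arm(targets=[[-0.002, -0.001, 0, 0], [-0.004, -0.002, 0, 0], [-0.006, -0.0027, 0, 0], [-0.006, -0.0027, 0, 0], [-0.006, -0.0027, 0, 0], [-0.002, -0.001, 0, 0], [0.003, 0.001, 0, 0], [0.008, 0.0035, 0, 0], [0.012, 0.005, 0, 0], [0.014, 0.006, 0, 0]])

```text
time_s: 7.85
ee_pos: [539.1, -181.9, 65.3]
orientation: [-180.0, -0.0, 113.8]
ft_force: [-0.3, 0.5, -0.5]
grip_width: 41.9
grip_force: 0.0
```

Emit:
move_arm(targets=[[0, 0, 0.005, 0], [0, 0, 0.02, 0], [0, 0, 0.04, 0], [0, 0, 0.06, 0], [0, 0, 0.09, 0], [0, 0, 0.12, 0], [0, 0, 0.15, 0], [0, 0, 0.17, 0], [0, 0, 0.18, 0], [0, 0, 0.18, 0]])

```text
time_s: 9.1
ee_pos: [539.0, -182.0, 155.5]
orientation: [180.0, 0.0, 113.8]
ft_force: [-0.1, 0.2, -0.3]
grip_width: 41.6
grip_force: 0.0
```

Run:
```python
from h import *
s=state();w=vision.camera_model("wrist");a=vision.get_image("wrist")
C=np.array([537,-183,0.]);c=px(w,C+[0,0,40]);o=c.astype(int)-[50,50]
a=cv2.resize(a[o[1]:o[1]+100,o[0]:o[0]+100],(600,600),interpolation=cv2.INTER_CUBIC)
cv2.imwrite("pics/w5.png",a)
print(s["time_s"],s["ee_pos"],s["ft_force"])
f=lambda p:(px(w,p)-o)*6
print("circle",f(C+[0,0,40]),"foot51",f(C+[0,0,51]),f(C+[10,0,51]),"top",f(C+[0,0,100]))
```

```text
9.1 [ 539.02639457 -182.02290879  155.48397434] [-0.08200808  0.20329551 -0.29024486]
circle [302.4 304.8] foot51 [301.8 337.2] [388.8 373.2] top [298.2 523.8]
```

View pics/w5.png

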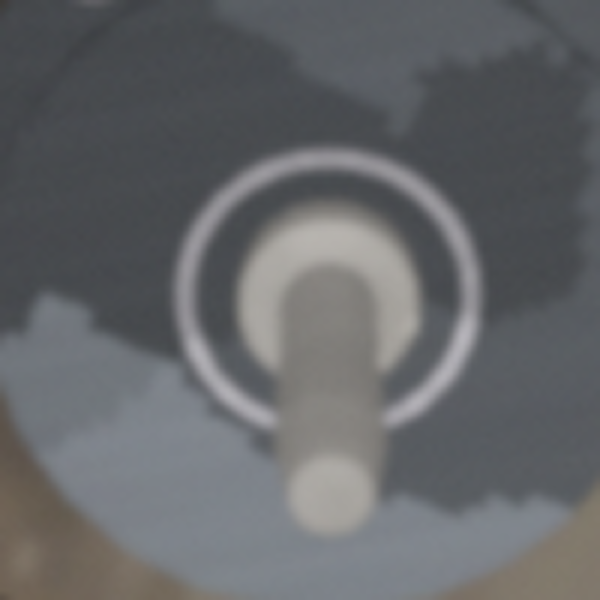

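The circle's centre is at (328,292). The foot's top face is at about (329,302) and would be at (328,324) if centred, so the mandrel is about 2 mm off, inside the 5.5 mm tolerance. It stands upright and the arm is clear.

```bash
python3 -c "
from station import ticket
print(ticket.hand_in())"
```

```text
the job is handed in; nothing more can be done
None
```

I nudged the slim mandrel to about 2 mm from the plinth's centre by my last picture (tolerance 5.5 mm). It stood upright with the arm clear, and I handed the job in at about 9 s; no verdict came back.

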